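# Magnifier over the mask, clay counter back to zero

### The arm

A 6-joint arm with a two-finger parallel gripper is mounted at the origin on the work surface. World frame = base frame: x ahead of the robot, y to its left, z up, the work surface at z = 0. Lengths are in m, angles in degrees, forces in N, time in s.
With the tool pointing down it reaches from about 0.4 to 0.825 m from the base axis. Payload 7 kg.
Tool frame: the origin (TCP) lies between the finger pads, 19 mm behind the fingertips; this is the grasp point; z points along the fingers, y is the line along which they close (so a half turn about z gives the same grasp; the last joint's range is limited). The gripper opens to 88 mm and grips with 3 to 60 N. Pads are 19 mm wide; open, the fingers measure 130 mm over their backs; the gripper's body (78 mm by 193 mm) begins 47 mm behind the grasp point.
Start: joints at [93.512, 20.546, 0.682, 0, -70.136, -16.507], TCP at [0.152, 0.658, 0.245] pointing down, gripper open.
Joint ranges: [-176.03, 176.03], [-82.01, 121.73], [-58.28, 71.71], [-173.87, 95.51], [-174.79, -0.11], [-173.66, 173.66]. Speed limits (degrees/s): [136.94, 136.94, 172.46, 180, 180, 180].

### API

Orientations are given as [roll, pitch, yaw] about the fixed x, y, z axes, in that order (R = Rz(yaw) Ry(pitch) Rx(roll)).
In Python, from plant import get_state, optics, order gives the robot as it stands. The module is installed in compiled form; this text tells all that it offers.
- The arm moves only by the tool send_rows, never from a script. Its argument "moves" is a list of rows, each an object with "slide": the shift along the tool's x, y, z as a fraction of full scale, a list of three; "turn": the turn about the tool's z as a fraction of full scale; "gripper": the opening, from 0 (shut) to 1 (fully open). A call has exactly 5 rows; each row is the pose to reach, as a shift and turn from the pose commanded when the call began, along the tool's axes at that moment; what a row does not reach only later rows make up. Full scale, the value 1, is 150 mm for a shift and 90 degrees for a turn. A row lasts 1/12 s, in which the tool goes at most 41.7 mm and 7.16 degrees, less where a joint would pass 70% of its speed; a pose out of reach is approached as far as the arm can. A call with a number of a shift or a turn outside -1 to 1 is refused whole. A call with a gripper value outside its range is refused whole. The fingers move at their own pace and stop on an object; "newtons" is the grip in N (left out, the last holds). Time passes only in rows, so rows that repeat a pose let the fingers close, or fill a call up. It gives the time, the measured TCP pose, the force, the opening and the grip force at its end, in the units of the state.
- get_state(): the state, without advancing time (a new reading comes with each control period).
- optics.capture(name): name is "side" or "top"; returns a dict with "img" (480x640x3 uint8, red, green, blue), "intrinsics" (3x3 intrinsics, pixels), "origin" and "attitude" of the camera in the world. Camera axes: x right, y down, z forward; pixel columns grow to the right and rows downward; lengths in m; the calibration is good to about 2 mm. A picture is of the moment at which its call begins. There is no depth.
- order.close_job(): hands the job in; it is judged then, once.
Trained networks look in the newest picture that a camera, given by its name, has taken for a name from the list of things; names that differ only in an ending like _2 or _b are one class to them, and where a whole thing is asked for, a point or a joint stands for the part that bears it (a point fixed in the world has none). Each returns a list of dicts, best first, with "p" (0 to 1); they miss things now and then, are a little off and sometimes report something else, mostly with a low value. They report only what shows in the picture. A call takes as long as a camera call. They do not tell look-alikes from the thing itself.
- optics.look_for(camera, name): "location" ([x, y, z] in m, in world coordinates, good to about 4 mm: the middle of the surface that is visible of it).
The state is a dict: "time_s": time; "joints": joint angles; "qd": joint speeds; "joint_torque": joint torques, N m; "tcp_pos": TCP position; "eef_rot": TCP orientation; "contact_force": force on the tool from outside, world axes, zero at the start; "moment": the same for the moment, N m; "gripper_width": finger opening in m; "gripper_force": force on a finger pad.
Only numpy, scipy, OpenCV 4.12 (cv2) and the standard library are available. Lean on these libraries where they do the work, as an engineer would, in place of code of your own. Each camera call takes 0.05 s, during which the arm holds its last target. There are 200 camera calls.

### The job

Get the sculpting bench ready for the next mask: first swing the magnifier away from the clay counter so that its lens stands centred over the face mask and stays there, then turn the counter's reset knob back (anticlockwise as you face the dial) until its pointer is fully home against the zero stop. Leave the tub, jar, cup and hand mirror where they are.

Things in the scene. Friction and masses are not known exactly. Their poses are not given: they have to be found in the camera images.
- lens (a point): Centre of the magnifier's round lens (white frame 120 mm across, about 14 mm thick, lying level with its mid-plane 215 mm above the table). A flat white arm 22 mm wide carries it, its centre 205 mm from the upright pivot axis. At the start it hangs over the counter and blocks the hand's way to the knob.
- lens_grip (a point): Point to hold on the magnifier's grip: an upright black rod of 18 mm diameter standing on the far end of the arm, beyond the lens, 270 mm from the pivot axis. The rod is clear from 222 to 300 mm above the table; this point is on its axis at 275 mm.
- lens_pivot (a point): Point on the vertical pivot axis of the magnifier arm, 215 mm above the table, over a fixed round foot (124 mm across) with a 22 mm post. The arm swings level about this axis, 1.5 rad to either side of the foot's own -x direction.
- magnifier (a joint): Swing of the magnifier arm about the vertical pivot, rad: 0 along the foot's own -x, growing clockwise seen from above. The joint is stiff: it takes 2 to 4 N at the grip and stays where it is left. It starts near +0.7 (over the counter, on the robot's left) and the mask lies near -0.8.
- mask: Life-size face mask in brown clay on white plaster, 196 mm long, 148 mm wide, lying face up on a steel turntable 200 mm across, fixed; its nose reaches 106 mm above the table. The origin is its middle, at table height, z up. It lies about 190 to 230 mm from the pivot axis.
- counter: Clay counter: dark desk-top wedge, 150 mm deep (x) by 160 mm wide (y), fixed, 35 mm high at its front, 140 mm at its back. Its front (own -x) faces the middle of the bench (the robot's right, and somewhat back to the robot). Its sloping top (35 degrees) bears a white dial 150 mm across, whose centre is 87.5 mm right above the origin. Origin: centre of the underside.
- knob_grip (a point): On the reset knob's axis, 34 mm out from the sloping face: hold here (TCP). The knob, mid-dial, is a black bar 64 mm long, 16 mm thick, standing square to the face from 13 to 45 mm above it, on a 54 mm disc. The axes turn with the bar: x along it towards its pointer end, y across it, z out along the knob's axis (35 degrees from vertical, leaning to the counter's front).
- pointer_tip (a point): Tip of the black pointer under the knob, 58 mm from the knob's axis, 5 mm above the face. It starts 1.4 to 2.4 rad clockwise (facing the dial) from the zero stop. The knob drives it with lost motion: the bar may stand up to 0.3 rad either side of the pointer, and takes up this play before the pointer follows. z out of the face, x towards the tip.
- zero_stop (a point): Where the pointer tip lies when home against the zero stop, a steel pin of 7 mm diameter, 11 mm tall, at the dial's upper (12 o'clock) edge; same radius and height as the tip. Axes as the counter's. The stop cannot be passed. It is reached by turning the knob anticlockwise, as seen facing the dial.
- clay_tub: Bystander: open black tub of brown clay, 170 x 130 x 75 mm, loose. Origin at the centre of its underside.
- jar: Bystander: jar, 64 mm diameter, 100 mm tall, loose. Origin at the centre of its underside.
- cup: Bystander: open cup, 80 mm diameter, 95 mm tall, loose. Origin at the centre of its underside.
- mirror: Bystander: white hand mirror lying flat, disc 110 mm across and 12 mm thick with a 100 mm handle along its own -x, loose. Origin under the disc's centre.
- reset_knob: The same knob as a body (origin where its axis meets the face, axes as knob_grip). It drags at about 0.12 N m and stays where it is left; at the stop it goes solid (torque above 0.5 N m at once), which tells that the pointer is home.
Not all that is in view belongs to the job. What is shaped like the mask but orange is not meant.

How it is judged:
By the outcome, as a careful person would: the job done as asked, in the order asked, and still so for the second after the job is handed in, with the robot touching nothing.
It also fails if it takes over 67 s, if anything falls off the work surface, if the arm or the gripper's body presses on something with over 40 N, if the wrist force passes 120 N, or if a joint passes its speed limit or range.

## Working session

There is one attempt and no reset: what is moved stays moved. The work goes in short steps, Python scripts to look and compute and a tool call to move; the robot and the scene stay as the last step left them, time stands still between calls to the robot, and variables do not carry over. Pictures are saved under pics/ and viewed, at most 12 in all, crops included, and the job is handed in when it is done.

Besides the shell and the picture viewer there is one more tool, called after ">>>" as name(argument=value, ...) on one line, values as JSON. send_rows: Moves the arm, as the interface text tells. Shift numbers are shares of 150 mm and turn numbers shares of 90 degrees, none past 1 either way. Its arguments: {"type":"object","properties":{"moves":{"type":"array"},"newtons":{"type":"number"}},"required":["moves"]}

```bash
mkdir -p pics; python3 - <<'E'
from plant import get_state, optics
import cv2, numpy as np
s=get_state(); print(s)
for c in ("side","top"):
    o=optics.capture(c); cv2.imwrite(f"pics/{c}0.png",o["img"][:,:,::-1]); print(c,o["intrinsics"],o["origin"],o["attitude"])
    for n in ["lens","lens_grip","lens_pivot","mask","counter","knob_grip","pointer_tip","zero_stop","clay_tub","jar","cup","mirror","reset_knob"]:
        print(n,[(np.round(d["location"],3).tolist(),round(d["p"],2)) for d in optics.look_for(c,n)][:3])
print(get_state()["time_s"])
E
```

```text
{'time_s': 0.0, 'joints': array([ 9.35116177e+01,  2.05929991e+01,  6.35791116e-01, -2.08170706e-02,
       -7.01355468e+01, -1.65034023e+01]), 'qd': array([ 0.00647156,  0.00334309,  0.05743102,  0.0402152 , -0.10472376,
       -0.00787101]), 'joint_torque': array([ 2.09980186e-03, -5.82730114e+01,  2.93043441e+01,  6.99674428e+00,
        6.85954874e-03, -1.50661845e-04]), 'tcp_pos': array([0.15170308, 0.65727965, 0.24441814]), 'eef_rot': array([ 1.79905507e+02, -7.58853796e-03, -1.29988677e+01]), 'contact_force': array([0.31247531, 0.4037257 , 0.29746233]), 'moment': array([ 0.04530392, -0.0917943 ,  0.00353266]), 'gripper_force': 0.0, 'gripper_width': 0.08792887622675821}
side [[544.69240669   0.         326.12769504]
 [  0.         544.69240669 243.44376751]
 [  0.           0.           1.        ]] [ 0.45934897 -0.93584936  1.39388755] [-143.66515423    0.15213752   -4.05622474]
lens [([0.618, 0.071, 0.219], 0.96)]
lens_grip [([0.612, 0.069, 0.218], 0.93), ([0.634, 0.109, 0.1], 0.15)]
lens_pivot [([0.711, 0.007, 0.217], 0.68)]
mask [([0.606, -0.222, 0.068], 0.72), ([0.282, -0.
[... 577 characters left out ...]
238.93416541]
 [  0.           0.           1.        ]] [ 0.33152261 -0.02149079  1.54849575] [-171.95942929   -0.19061951  -91.41311596]
lens [([0.61, 0.08, 0.217], 0.91)]
lens_grip [([0.615, 0.081, 0.219], 0.61)]
lens_pivot [([0.645, 0.049, 0.216], 0.65)]
mask [([0.272, -0.505, 0.066], 0.79), ([0.334, -0.151, 0.062], 0.73), ([0.6, -0.179, 0.065], 0.63)]
counter [([0.617, 0.165, 0.105], 0.86), ([0.533, 0.459, 0.049], 0.5)]
knob_grip []
pointer_tip []
zero_stop [([0.614, 0.169, 0.112], 0.61)]
clay_tub [([0.565, -0.422, 0.054], 0.91)]
jar [([0.352, -0.318, 0.1], 0.71), ([0.613, 0.081, 0.221], 0.19)]
cup []
mirror [([0.379, 0.23, 0.013], 0.6), ([0.564, -0.422, 0.052], 0.49)]
reset_knob []
1.4
```

View pictures.

View pics/side0.png

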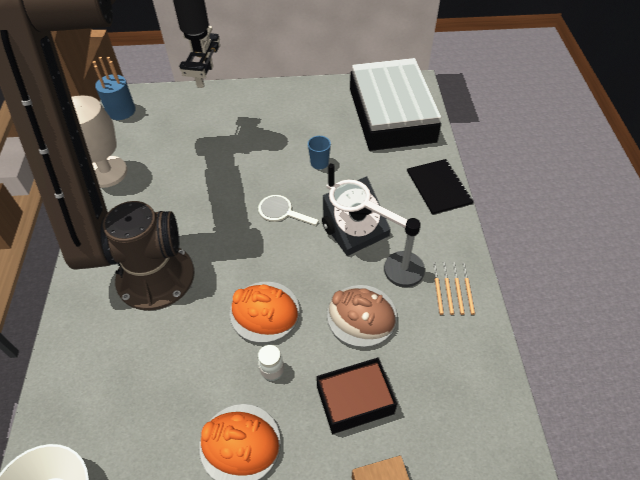

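View pics/top0.png

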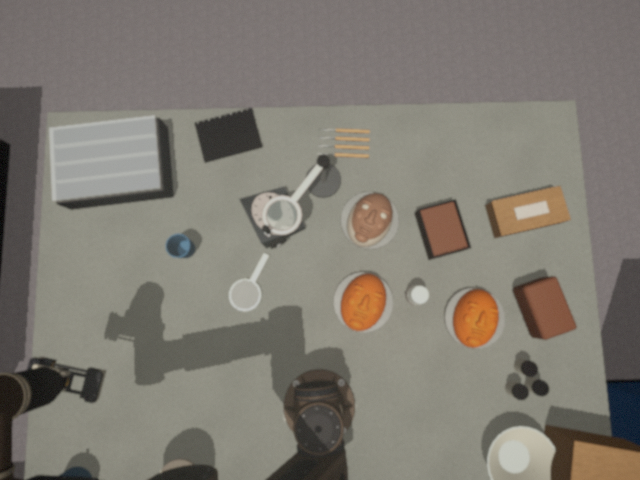

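```bash
cat > h.py <<'E'
import numpy as np, cv2
from scipy.spatial.transform import Rotation as R
from plant import get_state, optics
def cam(c):
    o=optics.capture(c); o["R"]=R.from_euler("xyz",o["attitude"],degrees=True).as_matrix(); return o
def proj(o,P):
    q=(np.atleast_2d(P)-o["origin"])@o["R"]; q=q@np.array(o["intrinsics"]).T; return q[:,:2]/q[:,2:]
def onz(o,uv,z):
    d=o["R"]@np.linalg.solve(o["intrinsics"],[*uv,1]); return o["origin"]+d*(z-o["origin"][2])/d[2]
def circ(c,r):
    t=np.linspace(0,2*np.pi,60); return np.array(c)+r*np.c_[np.cos(t),np.sin(t),0*t]
E
python3 - <<'E'
from h import *
a=cam("side");b=cam("top")
cv2.imwrite("pics/raws.png",a["img"][:,:,::-1]);cv2.imwrite("pics/rawt.png",b["img"][:,:,::-1])
for n,o,uv in [("s",a,(362,195)),("t",b,(282,214))]: print(n,"lens",onz(o,uv,.215))
print("foot",onz(a,(405,268),.01), onz(b,(324,178),.01))
print("mask",onz(a,(362,316),.015), onz(b,(370,220),.015))
s=cv2.resize(a["img"][150:350,310:440],None,fx=3,fy=3,interpolation=2)
t=cv2.resize(b["img"][140:260,235:405],None,fx=2.4,fy=2.4,interpolation=2)
im=np.zeros((600,800,3),np.uint8); im[:s.shape[0],:390]=s; im[:288,391:391+408]=t
cv2.imwrite("pics/crop1.png",im[:,:,::-1])
E
```

```text
s lens [0.63261397 0.09419663 0.215     ]
t lens [0.59799397 0.09533296 0.215     ]
foot [ 0.76112913 -0.03054413  0.01      ] [ 0.76316264 -0.03447999  0.01      ]
mask [ 0.61158375 -0.18849105  0.015     ] [ 0.60977197 -0.1885411   0.015     ]
```

View pics/crop1.png

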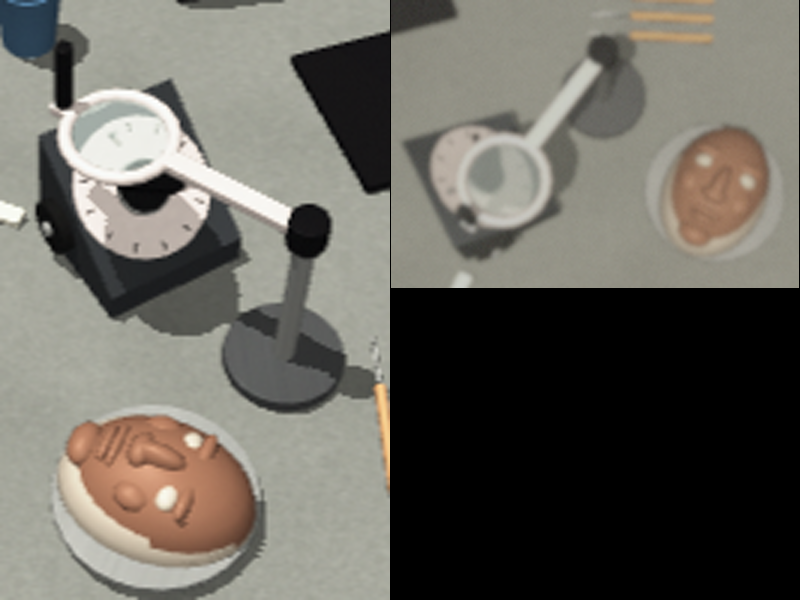

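```bash
cat >> h.py <<'E'
class still(dict): pass
def geo():
    o={}
    for c,K,org,att in [("side",(544.6924,326.1277,243.4438),[0.45934897,-0.93584936,1.39388755],[-143.66515423,0.15213752,-4.05622474]),("top",(454.38457,324.797,238.934),[0.33152261,-0.02149079,1.54849575],[-171.95942929,-0.19061951,-91.41311596])]:
        o[c]=dict(intrinsics=np.array([[K[0],0,K[1]],[0,K[0],K[2]],[0,0,1]]),origin=np.array(org),R=R.from_euler("xyz",att,degrees=True).as_matrix())
    return o["side"],o["top"]
E
python3 - <<'E'
from h import *
a,b=geo()
S=lambda x,y:(x/3+310-.33,y/3+150-.33); T=lambda x,y:((x-391)/2.4+235-.3,y/2.4+140-.3)
for n,s,t,z in [("lens",(119,139),(505,180),.215),("foot",(283,357),(603,95),.012),("table",(157,497),(714,193),.012),("cap",(308,220),(603,48),.235),("rodtop",(64,43),None,.298),("rodbot",(64,105),None,.222)]:
    print(n,onz(a,S(*s),z).round(4), onz(b,T(*t),z).round(4) if t else "")
# counter floor corners / knob
print("floor front corners",onz(a,S(110,318),0),onz(a,S(240,258),0))
print("dial rim lowest; knob top", onz(a,S(143,190),.115))
E
```

```text
lens [0.596 0.093 0.215] [0.5959 0.0948 0.215 ]
foot [ 0.7573 -0.0341  0.012 ] [ 0.7581 -0.031   0.012 ]
table [ 0.6122 -0.1847  0.012 ] [ 0.61   -0.1864  0.012 ]
cap [ 0.7549 -0.0337  0.235 ] [ 0.7565 -0.0311  0.235 ]
rodtop [0.5466 0.1426 0.298 ] 
rodbot [0.5463 0.1342 0.222 ] 
floor front corners [0.5878027  0.03517059 0.        ] [0.73374551 0.1031355  0.        ]
dial rim lowest; knob top [0.62521297 0.11032567 0.115     ]
```

```bash
cat >> h.py <<'E'
import json
def rows(start,targets,g,n=3):
    """start (x,y,z,yaw); up to 5 targets (x,y,z,yaw); prints rows; yaw unwrapped, limited only by caller"""
    x,y,z,w=start; w0=np.radians(w); ex=np.array([np.cos(w0),np.sin(w0)]); ey=np.array([np.sin(w0),-np.cos(w0)])
    out=[]
    for t in targets:
        d=np.array(t[:2])-[x,y]
        out.append(dict(slide=[round(float(v)/.15,n)+0.0 for v in (d@ex,d@ey,z-t[2])],turn=round((w-t[3])/90,n)+0.0,gripper=g))
    print(json.dumps(out))
def pose():
    s=get_state(); r=s["eef_rot"]; return (*s["tcp_pos"],r[2])
E
python3 - <<'E'
from h import *
# first call: up, then toward
p=(.152,.658,.245,-13.)
rows(p,[(.152,.658,.3,-20),(.165,.64,.34,-27),(.19,.61,.37,-34),(.215,.575,.37,-41),(.24,.545,.37,-48)],1)
E
```

```text
[{"slide": [0.0, 0.0, -0.367], "turn": 0.078, "gripper": 1}, {"slide": [0.111, 0.097, -0.633], "turn": 0.156, "gripper": 1}, {"slide": [0.319, 0.255, -0.833], "turn": 0.233, "gripper": 1}, {"slide": [0.534, 0.445, -0.833], "turn": 0.311, "gripper": 1}, {"slide": [0.741, 0.602, -0.833], "turn": 0.389, "gripper": 1}]
```

>>> send_rows(moves=[{"slide": [0,0,-0.27],"turn": 0.078,"gripper": 1},{"slide": [0.1,0.1,-0.53],"turn": 0.156,"gripper": 1},{"slide": [0.3,0.25,-0.75],"turn": 0.233,"gripper": 1},{"slide": [0.53,0.44,-0.83],"turn": 0.311,"gripper": 1},{"slide": [0.74,0.6,-0.83],"turn": 0.389,"gripper": 1}], newtons=15)

```text
time_s: 1.92
tcp_pos: [0.2329, 0.5543, 0.3723]
eef_rot: [-179.7, 0.2, -48.3]
contact_force: [1.7, -0.4, 0.3]
gripper_width: 0.0876
gripper_force: 0.0
```

>>> send_rows(moves=[{"slide": [0.2,0.02,0],"turn": 0.078,"gripper": 1},{"slide": [0.4,0.04,0],"turn": 0.156,"gripper": 1},{"slide": [0.6,0.06,0],"turn": 0.233,"gripper": 1},{"slide": [0.8,0.08,0],"turn": 0.311,"gripper": 1},{"slide": [1,0.1,0],"turn": 0.389,"gripper": 1}])

```text
time_s: 2.33
tcp_pos: [0.3221, 0.4312, 0.369]
eef_rot: [-180.0, 0.0, -83.4]
contact_force: [1.3, 0.0, -0.8]
gripper_width: 0.0873
gripper_force: 0.0
```

>>> send_rows(moves=[{"slide": [0.17,-0.1,0],"turn": 0.078,"gripper": 1},{"slide": [0.34,-0.2,0],"turn": 0.156,"gripper": 1},{"slide": [0.51,-0.3,0],"turn": 0.233,"gripper": 1},{"slide": [0.68,-0.4,0],"turn": 0.311,"gripper": 1},{"slide": [0.87,-0.49,0],"turn": 0.389,"gripper": 1}])

```text
time_s: 2.75
tcp_pos: [0.411, 0.311, 0.3689]
eef_rot: [-180.0, 0.0, -118.4]
contact_force: [0.5, 0.4, 0.2]
gripper_width: 0.0879
gripper_force: 0.0
```

>>> send_rows(moves=[{"slide": [0.08,-0.18,0],"turn": 0.078,"gripper": 1},{"slide": [0.16,-0.36,0],"turn": 0.156,"gripper": 1},{"slide": [0.24,-0.54,0],"turn": 0.233,"gripper": 1},{"slide": [0.32,-0.72,0],"turn": 0.311,"gripper": 1},{"slide": [0.43,-0.9,0],"turn": 0.389,"gripper": 1}])

```text
time_s: 3.17
tcp_pos: [0.5, 0.1906, 0.3688]
eef_rot: [180.0, 0.0, -153.4]
contact_force: [1.2, -0.2, -0.6]
gripper_width: 0.0875
gripper_force: 0.0
```

```bash
python3 - <<'E'
from h import *
print(get_state()["joints"].round(1),pose())
E
```

```text
[  41.9    3.9   -4.9   -0.   -81.2 -105.2] (np.float64(0.5000106400402552), np.float64(0.19063714825187647), np.float64(0.3688409915409141), np.float64(-153.36489029921128))
```

```bash
python3 - <<'E'
from h import *
rows((.500,.1906,.3688,-153.4),[(.522,.162,.3688,-167),(.544,.134,.3688,-188)],1)
E
```

```text
[{"slide": [-0.046, -0.236, 0.0], "turn": 0.151, "gripper": 1}, {"slide": [-0.093, -0.469, 0.0], "turn": 0.384, "gripper": 1}]
```

>>> send_rows(moves=[{"slide": [-0.02,-0.1,0],"turn": 0.078,"gripper": 1},{"slide": [-0.04,-0.2,0],"turn": 0.156,"gripper": 1},{"slide": [-0.06,-0.3,0],"turn": 0.233,"gripper": 1},{"slide": [-0.08,-0.4,0],"turn": 0.311,"gripper": 1},{"slide": [-0.093,-0.469,0],"turn": 0.384,"gripper": 1}])

```text
time_s: 3.58
tcp_pos: [0.5441, 0.1342, 0.3688]
eef_rot: [-180.0, 0.0, 172.0]
contact_force: [-0.4, 0.2, 0.2]
gripper_width: 0.0877
gripper_force: 0.0
```

>>> send_rows(moves=[{"slide": [0,0,0],"turn": 0.075,"gripper": 1},{"slide": [0,0,0],"turn": 0.15,"gripper": 1},{"slide": [0,0,0],"turn": 0.22,"gripper": 1},{"slide": [0,0,0],"turn": 0.29,"gripper": 1},{"slide": [0,0,0],"turn": 0.29,"gripper": 1}])

```text
time_s: 4.0
tcp_pos: [0.5435, 0.1352, 0.3688]
eef_rot: [180.0, 0.0, 146.0]
contact_force: [-0.5, -0.5, -0.7]
gripper_width: 0.0874
gripper_force: 0.0
```

```bash
python3 - <<'E'
from h import *
print(get_state()["joints"].round(1),pose())
a=cam("side");b=cam("top")
p=np.array([.5445,.134,.275])
for o in(a,b): print(proj(o,[p,p+[0,0,.025],pose()[:3]]).round(1))
s=cv2.resize(a["img"][100:260,270:420],None,fx=2.6,fy=2.6,interpolation=2)
t=cv2.resize(b["img"][170:290,195:345],None,fx=2.6,fy=2.6,interpolation=2)
im=np.zeros((600,800,3),np.uint8); im[:s.shape[0],:390]=s; im[:312,400:790]=t
cv2.imwrite("pics/c2.png",im[:,:,::-1])
E
```

```text
[  34.     6.5   -2.    -0.   -81.5 -158. ] (np.float64(0.5435152671015049), np.float64(0.13517030734359742), np.float64(0.3688284007460877), np.float64(146.00902795841856))
[[330.5 172. ]
 [330.5 165.7]
 [330.2 147.3]]
[[266.7 228.7]
 [265.6 227.3]
 [261.8 223.3]]
```

View pics/c2.png

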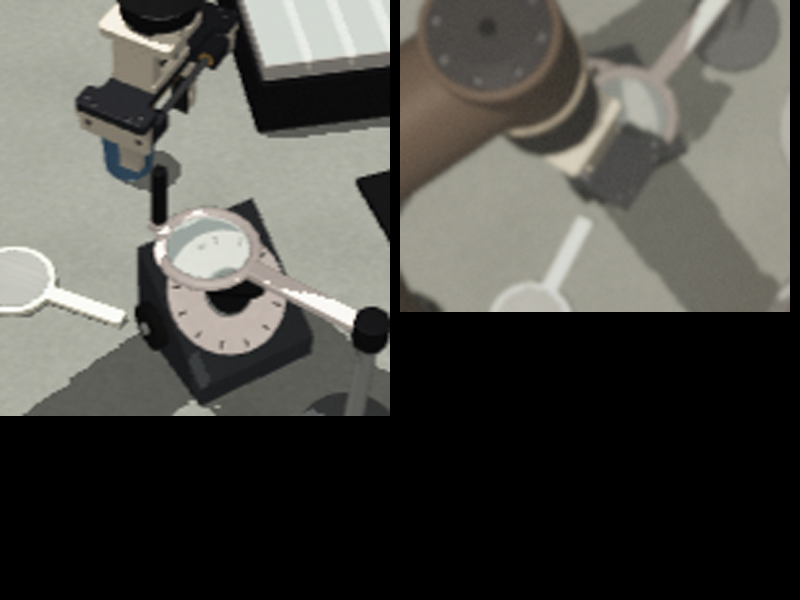

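>>> send_rows(moves=[{"slide": [0,0,0.2],"turn": 0,"gripper": 1},{"slide": [0,0,0.4],"turn": 0,"gripper": 1},{"slide": [0,0,0.55],"turn": 0,"gripper": 1},{"slide": [0,0,0.62],"turn": 0,"gripper": 0.6},{"slide": [0,0,0.62],"turn": 0,"gripper": 0.25}])

```text
time_s: 4.52
tcp_pos: [0.5424, 0.1348, 0.2734]
eef_rot: [-179.8, -0.1, 146.4]
contact_force: [0.4, 0.4, -0.6]
gripper_width: 0.0794
gripper_force: 0.0
```

>>> send_rows(moves=[{"slide": [0,0,0],"turn": 0,"gripper": 0},{"slide": [0,0,0],"turn": 0,"gripper": 0},{"slide": [0,0,0],"turn": 0,"gripper": 0},{"slide": [0,0,0],"turn": 0,"gripper": 0},{"slide": [0,0,0],"turn": 0,"gripper": 0}], newtons=12)

```text
time_s: 4.93
tcp_pos: [0.5438, 0.1354, 0.2767]
eef_rot: [179.9, 0.0, 146.3]
contact_force: [-0.1, -0.9, -0.1]
gripper_width: 0.0467
gripper_force: 0.0
```

```bash
python3 - <<'E'
from h import *
P=np.array([.757,-.032]); p=pose(); print(p, np.hypot(*(p[:2]-P)), np.degrees(np.arctan2(*(p[:2]-P)[::-1])))
s=get_state(); print(s["gripper_width"],s["contact_force"])
# plan arc
a0=142.; w0=146.
st=np.array((.5441,.1342,.2758,w0)); off=st[:2]-P-.27*np.array([np.cos(np.radians(a0)),np.sin(np.radians(a0))]); print(off)
cur=st
a=a0
for k in range(4):
    T=[]
    for i in range(5):
        a+=84.4/20; r=np.radians(a); T.append((*(P+off+.27*np.array([np.cos(r),np.sin(r)])),.2758,w0+a-a0))
    rows(cur,T,0,2); cur=T[-1]
E
```

```text
(np.float64(0.5438454923028522), np.float64(0.13544786340289303), np.float64(0.2766941593903015), np.float64(146.32202011655053)) 0.27106019831359857 141.84787244082418
0.046689058960816356 [-0.13155172 -0.92668403 -0.06576823]
[-1.37096526e-04 -2.85983379e-05]
[{"slide": [0.0, -0.13, 0.0], "turn": -0.05, "gripper": 0}, {"slide": [0.0, -0.26, 0.0], "turn": -0.09, "gripper": 0}, {"slide": [-0.02, -0.4, 0.0], "turn": -0.14, "gripper": 0}, {"slide": [-0.04, -0.53, 0.0], "turn": -0.19, "gripper": 0}, {"slide": [-0.08, -0.65, 0.0], "turn": -0.23, "gripper": 0}]
[{"slide": [0.0, -0.13, 0.0], "turn": -0.05, "gripper": 0}, {"slide": [0.0, -0.26, 0.0], "turn": -0.09, "gripper": 0}, {"slide": [-0.02, -0.4, 0.0], "turn": -0.14, "gripper": 0}, {"slide": [-0.04, -0.53, 0.0], "turn": -0.19, "gripper": 0}, {"slide": [-0.08, -0.65, 0.0], "turn": -0.23, "gripper": 0}]
[{"slide": [0.0, -0.13, 0.0], "turn": -0.05, "gripper": 0}, {"slide": [0.0, -0.26, 0.0], "turn": -0.09, "gripper": 0}, {"slide": [-0.02, -0.4, 0.0], "turn": -0.14, "gripper": 0}, {"slide": [-0.04, -0.53, 0.0], "turn": -0.19, "gripper": 0}, {"slide": [-0.08, -0.65, 0.0], "turn": -0.23, "gripper": 0}]
[{"slide": [0.0, -0.13, 0.0], "turn": -0.05, "gripper": 0}, {"slide": [0.0, -0.26, 0.0], "turn": -0.09, "gripper": 0}, {"slide": [-0.02, -0.4, 0.0], "turn": -0.14, "gripper": 0}, {"slide": [-0.04, -0.53, 0.0], "turn": -0.19, "gripper": 0}, {"slide": [-0.08, -0.65, 0.0], "turn": -0.23, "gripper": 0}]
```

>>> send_rows(moves=[{"slide": [0,0,0],"turn": 0,"gripper": 0},{"slide": [0,0,0],"turn": 0,"gripper": 0},{"slide": [0,0,0],"turn": 0,"gripper": 0},{"slide": [0,0,0],"turn": 0,"gripper": 0},{"slide": [0,0,0],"turn": 0,"gripper": 0}])

```text
time_s: 5.35
tcp_pos: [0.5436, 0.1355, 0.2758]
eef_rot: [180.0, -0.0, 146.3]
contact_force: [0.4, 1.8, 0.4]
gripper_width: 0.0176
gripper_force: 12.0
```

>>> send_rows(moves=[{"slide": [0,0,0],"turn": 0,"gripper": 0},{"slide": [0,-0.05,0],"turn": -0.02,"gripper": 0},{"slide": [0,-0.1,0],"turn": -0.035,"gripper": 0},{"slide": [0,-0.18,0],"turn": -0.064,"gripper": 0},{"slide": [0,-0.26,0],"turn": -0.093,"gripper": 0}])

```text
time_s: 5.77
tcp_pos: [0.5219, 0.1034, 0.2758]
eef_rot: [179.9, 0.0, 154.8]
contact_force: [3.2, 0.7, -1.9]
gripper_width: 0.0178
gripper_force: 12.0
```

>>> send_rows(moves=[{"slide": [0,-0.13,0],"turn": -0.047,"gripper": 0},{"slide": [0,-0.26,0],"turn": -0.094,"gripper": 0},{"slide": [-0.02,-0.4,0],"turn": -0.141,"gripper": 0},{"slide": [-0.04,-0.53,0],"turn": -0.188,"gripper": 0},{"slide": [-0.08,-0.65,0],"turn": -0.234,"gripper": 0}])

```text
time_s: 6.18
tcp_pos: [0.4891, 0.0092, 0.2757]
eef_rot: [179.9, -0.1, 176.0]
contact_force: [-8.4, 4.3, 6.3]
gripper_width: 0.0177
gripper_force: 12.0
```

>>> send_rows(moves=[{"slide": [0,-0.13,0],"turn": -0.047,"gripper": 0},{"slide": [0,-0.26,0],"turn": -0.094,"gripper": 0},{"slide": [-0.02,-0.4,0],"turn": -0.141,"gripper": 0},{"slide": [-0.04,-0.53,0],"turn": -0.188,"gripper": 0},{"slide": [-0.08,-0.65,0],"turn": -0.234,"gripper": 0}])

```text
time_s: 6.6
tcp_pos: [0.4924, -0.09, 0.2757]
eef_rot: [179.9, -0.3, -163.0]
contact_force: [-14.1, 0.3, 8.6]
gripper_width: 0.0175
gripper_force: 12.0
```

>>> send_rows(moves=[{"slide": [0,-0.13,0],"turn": -0.047,"gripper": 0},{"slide": [0,-0.26,0],"turn": -0.094,"gripper": 0},{"slide": [-0.02,-0.4,0],"turn": -0.141,"gripper": 0},{"slide": [-0.04,-0.53,0],"turn": -0.188,"gripper": 0},{"slide": [-0.08,-0.65,0],"turn": -0.234,"gripper": 0}])

```text
time_s: 7.02
tcp_pos: [0.5313, -0.181, 0.2756]
eef_rot: [179.8, -0.4, -142.0]
contact_force: [-15.4, -5.4, 6.5]
gripper_width: 0.0178
gripper_force: 12.0
```

```bash
python3 - <<'E'
from h import *
P=np.array([.757,-.032]); p=pose(); d=p[:2]-P;print(p, np.hypot(*d), np.degrees(np.arctan2(d[1],d[0])))
print(get_state()["contact_force"],get_state()["joints"].round(1))
a=cam("side");b=cam("top")
s=cv2.resize(a["img"][150:360,310:440],None,fx=3,fy=3,interpolation=2)[:600]
t=cv2.resize(b["img"][140:260,235:405],None,fx=2.4,fy=2.4,interpolation=2)
im=np.zeros((600,800,3),np.uint8); im[:s.shape[0],:390]=s; im[:288,391:391+408]=t
cv2.imwrite("pics/c3.png",im[:,:,::-1])
E
```

```text
(np.float64(0.5313442741978945), np.float64(-0.18098507650954612), np.float64(0.2756392265125136), np.float64(-141.99047152284803)) 0.27040166347459904 -146.56594018933762
[-15.37826681  -5.37609692   6.48184662] [  1.2   9.  -10.9   0.1 -70.5 -53.3]
```

View pics/c3.png

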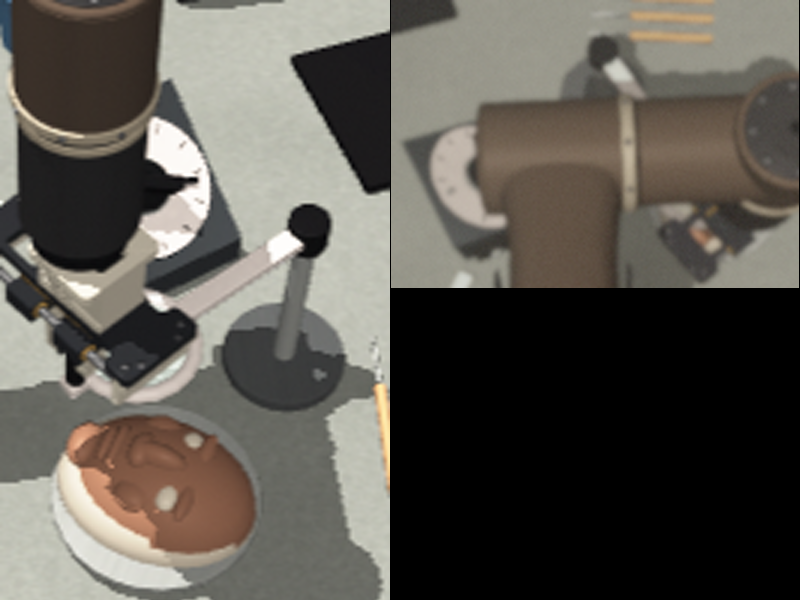

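>>> send_rows(moves=[{"slide": [0.02,-0.1,0],"turn": -0.04,"gripper": 0},{"slide": [0.02,-0.22,0],"turn": -0.08,"gripper": 0},{"slide": [0.01,-0.32,0],"turn": -0.12,"gripper": 0},{"slide": [0,-0.38,0],"turn": -0.144,"gripper": 0},{"slide": [0,-0.407,0],"turn": -0.144,"gripper": 0}])

```text
time_s: 7.53
tcp_pos: [0.572, -0.2286, 0.2755]
eef_rot: [179.9, -0.2, -129.1]
contact_force: [-5.5, -0.6, 4.1]
gripper_width: 0.0178
gripper_force: 12.0
```

>>> send_rows(moves=[{"slide": [0,0,0],"turn": 0,"gripper": 0},{"slide": [0,0,0],"turn": 0,"gripper": 0},{"slide": [0,0,0],"turn": 0,"gripper": 0.3},{"slide": [0,0,0],"turn": 0,"gripper": 0.7},{"slide": [0,0,0],"turn": 0,"gripper": 1}])

```text
time_s: 7.95
tcp_pos: [0.573, -0.2264, 0.2757]
eef_rot: [-180.0, 0.0, -129.2]
contact_force: [-0.1, 0.5, 0.0]
gripper_width: 0.0323
gripper_force: 0.0
```

>>> send_rows(moves=[{"slide": [0,0,0],"turn": 0,"gripper": 1},{"slide": [0,0,0],"turn": 0,"gripper": 1},{"slide": [0,0,0],"turn": 0,"gripper": 1},{"slide": [0,0,0],"turn": 0,"gripper": 1},{"slide": [0,0,0],"turn": 0,"gripper": 1}])

```text
time_s: 8.37
tcp_pos: [0.5729, -0.2265, 0.2758]
eef_rot: [-180.0, 0.0, -129.2]
contact_force: [-0.3, -0.3, 1.4]
gripper_width: 0.0654
gripper_force: 0.0
```

>>> send_rows(moves=[{"slide": [0,0,-0.1],"turn": 0,"gripper": 1},{"slide": [0,0,-0.3],"turn": 0,"gripper": 1},{"slide": [0,0,-0.5],"turn": 0,"gripper": 1},{"slide": [0,0,-0.7],"turn": 0,"gripper": 1},{"slide": [0,0,-0.7],"turn": 0,"gripper": 1}])

```text
time_s: 8.78
tcp_pos: [0.5745, -0.2277, 0.3878]
eef_rot: [-179.5, 0.2, -129.2]
contact_force: [-0.2, -0.1, 1.7]
gripper_width: 0.0873
gripper_force: 0.0
```

>>> send_rows(moves=[{"slide": [-0.1,0.2,0],"turn": 0,"gripper": 1},{"slide": [-0.24,0.4,0],"turn": 0,"gripper": 1},{"slide": [-0.36,0.6,0],"turn": 0,"gripper": 0.5},{"slide": [-0.48,0.8,0],"turn": 0,"gripper": 0},{"slide": [-0.6,1,0],"turn": 0,"gripper": 0}])

```text
time_s: 9.2
tcp_pos: [0.5126, -0.0609, 0.3806]
eef_rot: [-180.0, 0.0, -129.2]
contact_force: [0.1, 1.2, 0.8]
gripper_width: 0.0731
gripper_force: 0.0
```

>>> send_rows(moves=[{"slide": [-0.1,0.2,0],"turn": 0,"gripper": 0},{"slide": [-0.24,0.4,0],"turn": 0,"gripper": 0},{"slide": [-0.36,0.6,0],"turn": 0,"gripper": 0},{"slide": [-0.48,0.8,0],"turn": 0,"gripper": 0},{"slide": [-0.6,1,0],"turn": 0,"gripper": 0}])

```text
time_s: 9.62
tcp_pos: [0.4531, 0.1038, 0.3809]
eef_rot: [-180.0, 0.0, -129.2]
contact_force: [0.5, 0.2, 0.8]
gripper_width: 0.0395
gripper_force: 0.0
```

>>> send_rows(moves=[{"slide": [-0.1,0.2,0],"turn": 0,"gripper": 0},{"slide": [-0.24,0.4,0],"turn": 0,"gripper": 0},{"slide": [-0.36,0.6,0],"turn": 0,"gripper": 0},{"slide": [-0.48,0.8,0],"turn": 0,"gripper": 0},{"slide": [-0.6,1,0],"turn": 0,"gripper": 0}])

```text
time_s: 10.03
tcp_pos: [0.3936, 0.2684, 0.381]
eef_rot: [180.0, 0.1, -129.2]
contact_force: [1.3, -0.2, 0.0]
gripper_width: 0.0062
gripper_force: 0.0
```

```bash
python3 - <<'E'
from h import *
print(pose())
a=cam("side");b=cam("top")
for c in ("side","top"):
    for n in ["lens","pointer_tip","zero_stop","knob_grip","reset_knob"]:
        print(c,n,[(np.round(d["location"],3).tolist(),round(d["p"],2)) for d in optics.look_for(c,n)][:2])
s=cv2.resize(a["img"][178:353,310:440],None,fx=3.4,fy=3.4,interpolation=2)
t=cv2.resize(b["img"][150:270,240:390],None,fx=2.3,fy=2.3,interpolation=2)
k=cv2.resize(a["img"][183:243,320:395],None,fx=4.6,fy=4.6,interpolation=2)
im=np.zeros((600,800,3),np.uint8); im[:595,:442]=s; im[:276,445:790]=t; im[300:576,445:790]=k
cv2.imwrite("pics/c4.png",im[:,:,::-1])
E
```

```text
(np.float64(0.39362481333553345), np.float64(0.26842368889471085), np.float64(0.3809922853993447), np.float64(-129.1692612788525))
side lens [([0.633, -0.168, 0.219], 0.74)]
side pointer_tip [([0.627, 0.111, 0.108], 0.85)]
side zero_stop [([0.617, 0.117, 0.082], 0.62)]
side knob_grip [([0.634, 0.113, 0.115], 0.57)]
side reset_knob [([0.635, 0.113, 0.11], 0.77), ([0.616, 0.115, 0.082], 0.69)]
top lens [([0.634, -0.165, 0.219], 0.61)]
top pointer_tip [([0.634, 0.128, 0.112], 0.66)]
top zero_stop [([0.615, 0.136, 0.099], 0.89)]
top knob_grip [([0.63, 0.128, 0.111], 0.53)]
top reset_knob [([0.634, 0.125, 0.114], 0.67), ([0.352, -0.321, 0.101], 0.36)]
```

View pics/c4.png

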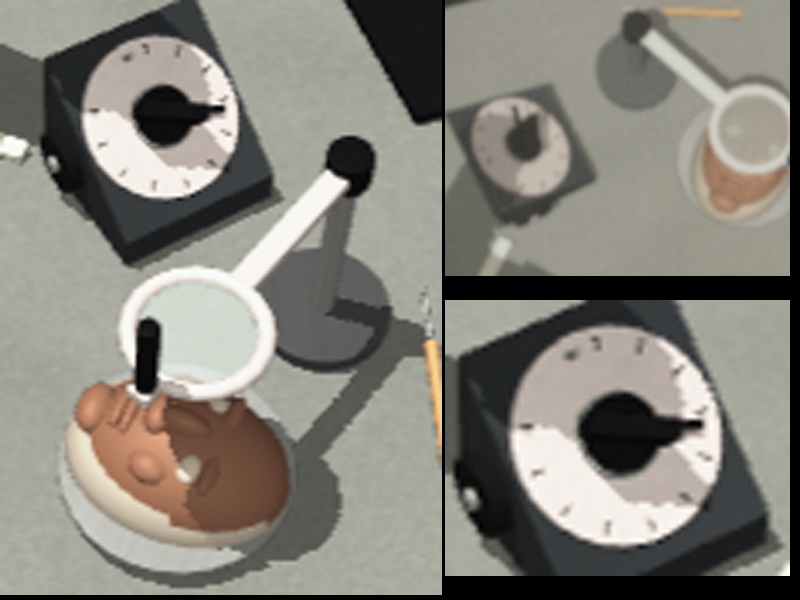

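```bash
python3 - <<'E'
from h import *
a,b=geo()
print(onz(a,(367.9-.35,275.6-.35),.215),onz(b,(373.9-.3,205.6-.3),.215))
print("rod top",onz(a,(149/3.4+310-.35,324/3.4+178-.35),.298))
# counter: fit yaw & xy from pixel clicks (main crop): front floor corners, dial centre, dial ellipse
S=lambda x,y:(x/4.6+320-.4,(y-300)/4.6+183-.4)
S1=lambda x,y:(x/3.4+310-.35,y/3.4+178-.35)
from scipy.optimize import least_squares
t=np.radians(35); 
def fr(p):
    R0=R.from_euler("z",p[2]).as_matrix(); c=np.array([p[0],p[1],.0875]);ux=R0@[np.cos(t),0,np.sin(t)];uy=R0@[0,1,0];n=R0@[-np.sin(t),0,np.cos(t)];return R0,c,ux,uy,n
pts=[((133,266),(-.075,.08,0)),((272,186),(-.075,-.08,0)),((196,2),(.075,-.08,.14)),((45,60),(.075,.08,.14))]
TB=lambda x,y:((x-445)/2.3+240-.3,y/2.3+150-.3)
def res(p,full=False):
    R0,c,ux,uy,n=fr(p); r=[]
    L=[]
    for s,q in pts: L.append((proj(a,R0@q+[p[0],p[1],0])[0]-S1(*s)))
    L.append(proj(a,c)[0]-S1(161,117)); L.append(proj(b,c)[0]-TB(521,146))
    if full: print(np.round(L,1))
    return np.ravel(L)
for y0 in (-1.9,1.2,2.0,-1.2):
    f=least_squares(res,[.63,.12,y0]); print(f.x,np.degrees(f.x[2]),f.cost)
    if f.cost<60: best=f.x
res(best,True)
R0,c,ux,uy,n=fr(best); print("c",c,"ux",ux,"n",n)
# pointer angle from tip
for o,uv in((a,S(703,425)),(b,TB(516,108))):
    d=o["R"]@np.linalg.solve(o["intrinsics"],[*uv,1]); cc=c+.005*n; q=o["origin"]+d*((cc-o["origin"])@n)/(d@n)-cc
    print("tip r",np.linalg.norm(q),"angle cw from 12:",np.degrees(np.arctan2(-q@uy,q@ux)))
np.save("counter.npy",best)
E
```

```text
[ 0.61676681 -0.1798991   0.215     ] [ 0.61794006 -0.17926757  0.215     ]
rod top [ 0.5727384  -0.22412033  0.298     ]
[ 0.62973788  0.13669161 -4.22756929] -242.22187791308974 7.873353776537278
[0.62973788 0.13669161 2.05561596] 117.77811882330278 7.8733537765399895
[0.62973788 0.13669161 2.05561598] 117.77811987104347 7.8733537765376695
[ 0.62973788  0.13669161 -4.22756924] -242.2218749395661 7.873353776545863
[[-0.4  0.2]
 [ 0.4  2.2]
 [-1.2 -2.9]
 [-0.1  0.4]
 [ 0.5 -0. ]
 [ 0.  -0.8]]
c [0.62973788 0.13669161 0.0875    ] ux [-0.38176489  0.72475212  0.57357644] n [ 0.26731466 -0.5074769   0.81915204]
tip r 0.40736063693232005 angle cw from 12: 113.38203100326449
tip r 0.0551107300236585 angle cw from 12: 110.53138887751449
```

```bash
cat >> h.py <<'E'
T35=np.radians(35)
def frame():
    p=np.load("counter.npy"); R0=R.from_euler("z",p[2]).as_matrix()
    return np.array([p[0],p[1],.0875]),R0@[np.cos(T35),0,np.sin(T35)],R0@[0,1,0],R0@[-np.sin(T35),0,np.cos(T35)]
def push(phi,gap=0.,rho=.020,half=.021):
    c,ux,uy,n=frame(); f=np.radians(phi)
    e=np.cos(f)*ux-np.sin(f)*uy; t=np.sin(f)*ux+np.cos(f)*uy
    eh=e*[1,1,0]; eh/=np.linalg.norm(eh); m=np.cross([0,0,1],eh); m*=np.sign(m@t)
    ztip=.027-.007*phi/111
    rr,hh=np.meshgrid(np.linspace(0,.032,33),np.linspace(.013,.045,33))
    X=rr[...,None]*e+hh[...,None]*n-.008*t
    h=.030+.015*max(0,min(1,abs(np.sin(f)))); s=(rho*e+h*n)@eh
    ok=(X[...,2]>ztip)&(abs(X@eh-s)<.0095); mm=(X@m)[ok].min()
    q=c+eh*s+m*(mm-half-gap); yaw=np.degrees(np.arctan2(m[1],m[0]))+90
    # clearance: block bottom corners vs face
    cl=min(((q+eh*a+m*b)-c)*[1,1,0]@n/n[2]*-1*-1 if 0 else ztip+(((q+eh*a+m*b)-c)@(n*[1,1,0]))/n[2] for a in(-.0095,.0095) for b in(-.021,.021))
    return (q[0],q[1],c[2]+ztip+.019,(yaw+45)%360-45-360 if (yaw+45)%360-45>100 else (yaw+45)%360-45),cl
E
python3 - <<'E'
from h import *
for f in (125,111,90,60,30,10,0,-10,-17):
    p,cl=push(f); print(f,np.round(p,4),"vertical clearance mm",round(cl*1e3,1))
print(np.round(push(118,.02)[0],4))
E
```

```text
125 [ 6.589000e-01  8.530000e-02  1.256000e-01 -1.820594e+02] vertical clearance mm 44.4
111 [ 6.658000e-01  9.010000e-02  1.265000e-01 -1.696773e+02] vertical clearance mm 44.6
90 [ 6.723000e-01  9.880000e-02  1.278000e-01 -1.522219e+02] vertical clearance mm 44.0
60 [ 6.758000e-01  1.128000e-01  1.297000e-01 -1.269106e+02] vertical clearance mm 36.9
30 [  0.6728   0.1309   0.1316 -97.3986] vertical clearance mm 28.8
10 [  0.6633   0.1442   0.1329 -74.3697] vertical clearance mm 23.1
0 [  0.6558   0.1495   0.1335 -62.2219] vertical clearance mm 20.9
-10 [  0.6514   0.1525   0.1341 -50.074 ] vertical clearance mm 15.3
-17 [  0.6477   0.1542   0.1346 -41.7549] vertical clearance mm 11.7
[ 6.641000e-01  6.760000e-02  1.261000e-01 -1.757575e+02]
```

```bash
sed -i 's|ztip=.027-.007\*phi/111|ztip=.029-.017*phi/111|' h.py; python3 - <<'E'
from h import *
for f in (125,111,90,60,30,10,0,-10,-17): p,cl=push(f); print(f,np.round(p,4),round(cl*1e3,1))
A=np.array((.3936,.2684,.381,-129.2)); B=np.array(push(118,.012)[0]); print(B)
B2=B.copy(); B2[2]=.25
L=[A+(B2-A)*i/15 for i in range(16)]
for k in range(3): rows(L[5*k],L[5*k+1:5*k+6],0,2)
E
```

```text
125 [ 6.589000e-01  8.530000e-02  1.164000e-01 -1.820594e+02] 35.1
111 [ 6.658000e-01  9.010000e-02  1.185000e-01 -1.696773e+02] 36.6
90 [ 6.723000e-01  9.880000e-02  1.217000e-01 -1.522219e+02] 37.9
60 [ 6.758000e-01  1.128000e-01  1.263000e-01 -1.269106e+02] 33.5
30 [  0.6728   0.1309   0.1309 -97.3986] 28.1
10 [  0.6633   0.1442   0.134  -74.3697] 24.2
0 [  0.6558   0.1495   0.1355 -62.2219] 22.9
-10 [  0.6511   0.1523   0.137  -50.074 ] 18.3
-17 [  0.6473   0.1537   0.1381 -41.7549] 15.4
[ 6.63519167e-01  7.55548381e-02  1.17427928e-01 -1.75757450e+02]
[{"slide": [-0.01, -0.15, 0.06], "turn": 0.03, "gripper": 0}, {"slide": [-0.02, -0.29, 0.12], "turn": 0.07, "gripper": 0}, {"slide": [-0.03, -0.44, 0.17], "turn": 0.1, "gripper": 0}, {"slide": [-0.04, -0.59, 0.23], "turn": 0.14, "gripper": 0}, {"slide": [-0.05, -0.74, 0.29], "turn": 0.17, "gripper": 0}]
[{"slide": [-0.05, -0.14, 0.06], "turn": 0.03, "gripper": 0}, {"slide": [-0.1, -0.28, 0.12], "turn": 0.07, "gripper": 0}, {"slide": [-0.15, -0.42, 0.17], "turn": 0.1, "gripper": 0}, {"slide": [-0.19, -0.56, 0.23], "turn": 0.14, "gripper": 0}, {"slide": [-0.24, -0.7, 0.29], "turn": 0.17, "gripper": 0}]
[{"slide": [-0.08, -0.12, 0.06], "turn": 0.03, "gripper": 0}, {"slide": [-0.17, -0.24, 0.12], "turn": 0.07, "gripper": 0}, {"slide": [-0.25, -0.36, 0.17], "turn": 0.1, "gripper": 0}, {"slide": [-0.34, -0.48, 0.23], "turn": 0.14, "gripper": 0}, {"slide": [-0.42, -0.61, 0.29], "turn": 0.17, "gripper": 0}]
```

>>> send_rows(moves=[{"slide": [-0.01,-0.15,0.06],"turn": 0.03,"gripper": 0},{"slide": [-0.02,-0.29,0.12],"turn": 0.07,"gripper": 0},{"slide": [-0.03,-0.44,0.17],"turn": 0.1,"gripper": 0},{"slide": [-0.04,-0.59,0.23],"turn": 0.14,"gripper": 0},{"slide": [-0.05,-0.74,0.29],"turn": 0.17,"gripper": 0}])

```text
time_s: 11.05
tcp_pos: [0.4864, 0.2016, 0.337]
eef_rot: [180.0, 0.0, -144.7]
contact_force: [0.0, 1.2, -0.7]
gripper_width: 0.0006
gripper_force: 0.0
```

>>> send_rows(moves=[{"slide": [-0.05,-0.14,0.06],"turn": 0.03,"gripper": 0},{"slide": [-0.1,-0.28,0.12],"turn": 0.07,"gripper": 0},{"slide": [-0.15,-0.42,0.17],"turn": 0.1,"gripper": 0},{"slide": [-0.19,-0.56,0.23],"turn": 0.14,"gripper": 0},{"slide": [-0.24,-0.7,0.29],"turn": 0.17,"gripper": 0}])

```text
time_s: 11.47
tcp_pos: [0.5766, 0.1368, 0.2934]
eef_rot: [180.0, 0.0, -160.0]
contact_force: [-0.4, 1.7, 0.0]
gripper_width: 0.0006
gripper_force: 0.0
```

>>> send_rows(moves=[{"slide": [-0.08,-0.12,0.06],"turn": 0.03,"gripper": 0},{"slide": [-0.17,-0.24,0.12],"turn": 0.07,"gripper": 0},{"slide": [-0.25,-0.36,0.17],"turn": 0.1,"gripper": 0},{"slide": [-0.34,-0.48,0.23],"turn": 0.14,"gripper": 0},{"slide": [-0.42,-0.61,0.29],"turn": 0.17,"gripper": 0}])

```text
time_s: 11.88
tcp_pos: [0.6675, 0.0729, 0.2497]
eef_rot: [-180.0, 0.0, -175.3]
contact_force: [0.7, 0.8, 0.1]
gripper_width: 0.0007
gripper_force: 0.0
```

```bash
python3 - <<'E'
from h import *
p=pose(); print(p,get_state()["joints"].round(1))
B=np.array(push(118,.012)[0]); 
rows(p,[B],0,2)
C=[push(f)[0] for f in (118,)]; rows(B,C,0,2)
a=cam("side"); 
q=np.array(p[:3]); print(proj(a,[q-[0,0,.019]]))
cv2.imwrite("pics/c5.png",cv2.resize(a["img"][130:260,290:450],None,fx=4,fy=4,interpolation=2)[:,:,::-1])
E
```

```text
(np.float64(0.6675465355069051), np.float64(0.0729200026603624), np.float64(0.24973486398811423), np.float64(-175.29995778702983)) [  22.8   20.1    0.6    0.   -70.5 -108.1]
[{"slide": [0.03, 0.02, 0.88], "turn": 0.01, "gripper": 0}]
[{"slide": [0.0, 0.08, 0.0], "turn": 0.0, "gripper": 0}]
[[375.3837682  196.27329382]]
```

View pics/c5.png

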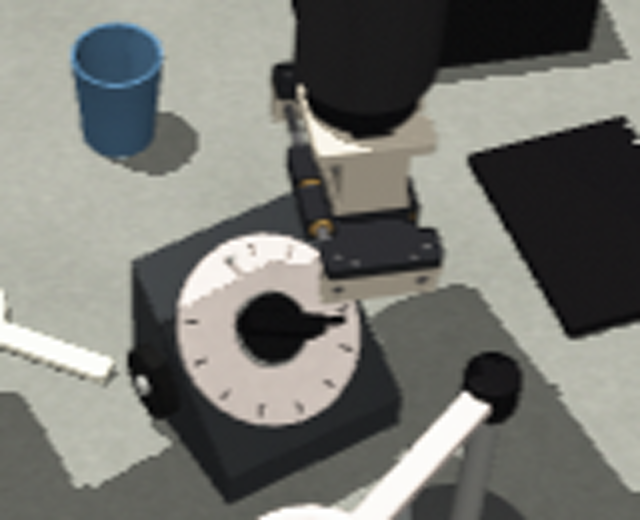

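>>> send_rows(moves=[{"slide": [0.03,0.02,0.2],"turn": 0.01,"gripper": 0},{"slide": [0.03,0.02,0.4],"turn": 0.01,"gripper": 0},{"slide": [0.03,0.02,0.6],"turn": 0.01,"gripper": 0},{"slide": [0.03,0.02,0.77],"turn": 0.01,"gripper": 0},{"slide": [0.03,0.02,0.88],"turn": 0.01,"gripper": 0}])

```text
time_s: 12.35
tcp_pos: [0.6604, 0.0757, 0.1151]
eef_rot: [-180.0, -0.2, -176.0]
contact_force: [-0.5, -0.2, 0.1]
gripper_width: 0.0007
gripper_force: 0.0
```

>>> send_rows(moves=[{"slide": [0,0.02,0],"turn": 0,"gripper": 0},{"slide": [0,0.04,0],"turn": 0,"gripper": 0},{"slide": [0,0.06,0],"turn": 0,"gripper": 0},{"slide": [0,0.08,0],"turn": 0,"gripper": 0},{"slide": [0,0.08,0],"turn": 0,"gripper": 0}])

```text
time_s: 12.77
tcp_pos: [0.6617, 0.0895, 0.12]
eef_rot: [180.0, 0.2, -175.9]
contact_force: [-0.3, -0.9, 0.5]
gripper_width: 0.0002
gripper_force: 0.0
```

```bash
python3 - <<'E'
from h import *
p=pose(); print(np.round(p,4),np.round(push(118)[0],4))
fs=list(range(118,-30,-6)); st=push(118)[0]
for k in range(0,len(fs)-5,5):
    print(fs[k]); rows(push(fs[k])[0],[push(f)[0] for f in fs[k+1:k+6]],0,3)
E
```

```text
[ 6.61700e-01  8.95000e-02  1.20000e-01 -1.75947e+02] [ 6.626000e-01  8.750000e-02  1.174000e-01 -1.757575e+02]
118
[{"slide": [-0.019, 0.013, -0.006], "turn": -0.058, "gripper": 0}, {"slide": [-0.036, 0.028, -0.012], "turn": -0.115, "gripper": 0}, {"slide": [-0.051, 0.043, -0.018], "turn": -0.17, "gripper": 0}, {"slide": [-0.063, 0.059, -0.025], "turn": -0.225, "gripper": 0}, {"slide": [-0.073, 0.076, -0.031], "turn": -0.28, "gripper": 0}]
88
[{"slide": [-0.015, 0.012, -0.006], "turn": -0.055, "gripper": 0}, {"slide": [-0.029, 0.025, -0.012], "turn": -0.11, "gripper": 0}, {"slide": [-0.042, 0.039, -0.018], "turn": -0.166, "gripper": 0}, {"slide": [-0.054, 0.055, -0.025], "turn": -0.224, "gripper": 0}, {"slide": [-0.065, 0.072, -0.031], "turn": -0.283, "gripper": 0}]
58
[{"slide": [-0.018, 0.013, -0.006], "turn": -0.061, "gripper": 0}, {"slide": [-0.035, 0.028, -0.012], "turn": -0.125, "gripper": 0}, {"slide": [-0.053, 0.045, -0.018], "turn": -0.191, "gripper": 0}, {"slide": [-0.07, 0.066, -0.025], "turn": -0.26, "gripper": 0}, {"slide": [-0.086, 0.091, -0.031], "turn": -0.332, "gripper": 0}]
28
[{"slide": [-0.026, 0.017, -0.006], "turn": -0.075, "gripper": 0}, {"slide": [-0.051, 0.039, -0.012], "turn": -0.152, "gripper": 0}, {"slide": [-0.074, 0.066, -0.018], "turn": -0.232, "gripper": 0}, {"slide": [-0.094, 0.097, -0.025], "turn": -0.312, "gripper": 0}, {"slide": [-0.108, 0.125, -0.031], "turn": -0.394, "gripper": 0}]
```

>>> send_rows(moves=[{"slide": [-0.019,0.013,0],"turn": -0.058,"gripper": 0},{"slide": [-0.036,0.028,0],"turn": -0.115,"gripper": 0},{"slide": [-0.051,0.043,0],"turn": -0.17,"gripper": 0},{"slide": [-0.063,0.059,-0.008],"turn": -0.225,"gripper": 0},{"slide": [-0.073,0.076,-0.014],"turn": -0.28,"gripper": 0}])

```text
time_s: 13.18
tcp_pos: [0.6719, 0.1008, 0.122]
eef_rot: [-179.9, 0.1, -150.5]
contact_force: [0.5, -2.4, 1.5]
gripper_width: 0.0003
gripper_force: 0.9
```

>>> send_rows(moves=[{"slide": [-0.015,0.012,-0.006],"turn": -0.055,"gripper": 0},{"slide": [-0.029,0.025,-0.012],"turn": -0.11,"gripper": 0},{"slide": [-0.042,0.039,-0.018],"turn": -0.166,"gripper": 0},{"slide": [-0.054,0.055,-0.025],"turn": -0.224,"gripper": 0},{"slide": [-0.065,0.072,-0.031],"turn": -0.283,"gripper": 0}])

```text
time_s: 13.6
tcp_pos: [0.6763, 0.1141, 0.1275]
eef_rot: [-179.8, 0.1, -125.0]
contact_force: [4.7, -7.1, 4.7]
gripper_width: 0.0003
gripper_force: 3.7
```

```bash
python3 - <<'E'
from h import *
p=pose(); print(np.round(p,4),np.round(push(58)[0],4),get_state()["contact_force"],get_state()["moment"])
a=cam("side")
s=cv2.resize(a["img"][150:260,300:420],None,fx=4.6,fy=4.6,interpolation=2)
cv2.imwrite("pics/c6.png",s[:,:,::-1])
E
```

```text
[ 6.763000e-01  1.141000e-01  1.275000e-01 -1.250358e+02] [ 6.759000e-01  1.139000e-01  1.266000e-01 -1.251156e+02] [ 4.65740267 -7.12737382  4.72344391] [-2.29617498 -1.61103345  0.00690799]
```

View pics/c6.png

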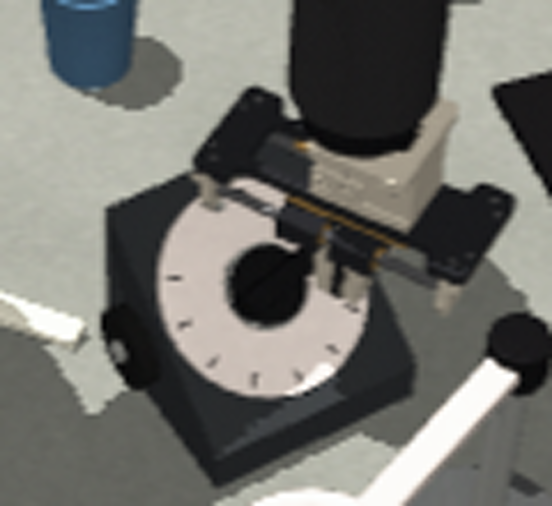

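>>> send_rows(moves=[{"slide": [-0.018,0.013,-0.006],"turn": -0.061,"gripper": 0},{"slide": [-0.035,0.028,-0.012],"turn": -0.125,"gripper": 0},{"slide": [-0.053,0.045,-0.018],"turn": -0.191,"gripper": 0},{"slide": [-0.07,0.066,-0.025],"turn": -0.26,"gripper": 0},{"slide": [-0.086,0.091,-0.031],"turn": -0.332,"gripper": 0}])

```text
time_s: 14.07
tcp_pos: [0.6735, 0.1327, 0.133]
eef_rot: [-179.6, 0.0, -95.1]
contact_force: [6.0, -7.1, 5.8]
gripper_width: 0.0003
gripper_force: 4.8
```

>>> send_rows(moves=[{"slide": [-0.026,0.017,-0.006],"turn": -0.075,"gripper": 0},{"slide": [-0.051,0.039,-0.012],"turn": -0.152,"gripper": 0},{"slide": [-0.074,0.066,-0.018],"turn": -0.232,"gripper": 0},{"slide": [-0.094,0.097,-0.025],"turn": -0.312,"gripper": 0},{"slide": [-0.108,0.125,-0.031],"turn": -0.394,"gripper": 0}])

```text
time_s: 14.48
tcp_pos: [0.6564, 0.1521, 0.1375]
eef_rot: [-179.6, -0.1, -59.9]
contact_force: [6.0, -0.6, 2.1]
gripper_width: 0.0003
gripper_force: 2.4
```

```bash
python3 - <<'E'
from h import *
p=pose(); print(np.round(p,4),np.round(push(-2)[0],4),get_state()["contact_force"],get_state()["moment"])
fs=[-2,-5,-8,-11,-14,-17,-20,-23,-26,-29,-32]
for k in (0,5): rows(push(fs[k])[0],[push(f)[0] for f in fs[k+1:k+6]],0,3)
E
```

```text
[  0.6564   0.1521   0.1375 -59.8598] [  0.6549   0.1501   0.1358 -59.7808] [ 6.02026054 -0.58304493  2.12843234] [-0.12519869 -1.98240508  0.04779247]
[{"slide": [-0.01, 0.005, -0.003], "turn": -0.041, "gripper": 0}, {"slide": [-0.019, 0.011, -0.006], "turn": -0.081, "gripper": 0}, {"slide": [-0.028, 0.017, -0.009], "turn": -0.121, "gripper": 0}, {"slide": [-0.038, 0.024, -0.012], "turn": -0.161, "gripper": 0}, {"slide": [-0.047, 0.032, -0.015], "turn": -0.2, "gripper": 0}]
[{"slide": [-0.011, 0.005, -0.003], "turn": -0.039, "gripper": 0}, {"slide": [-0.021, 0.012, -0.006], "turn": -0.077, "gripper": 0}, {"slide": [-0.032, 0.018, -0.009], "turn": -0.114, "gripper": 0}, {"slide": [-0.042, 0.027, -0.012], "turn": -0.151, "gripper": 0}, {"slide": [-0.052, 0.035, -0.015], "turn": -0.187, "gripper": 0}]
```

>>> send_rows(moves=[{"slide": [-0.01,0.008,0],"turn": -0.041,"gripper": 0},{"slide": [-0.019,0.016,0],"turn": -0.081,"gripper": 0},{"slide": [-0.028,0.024,0],"turn": -0.121,"gripper": 0},{"slide": [-0.038,0.031,0],"turn": -0.161,"gripper": 0},{"slide": [-0.047,0.038,0],"turn": -0.2,"gripper": 0}])

```text
time_s: 14.9
tcp_pos: [0.6489, 0.1567, 0.1385]
eef_rot: [-179.4, -0.3, -42.0]
contact_force: [5.7, 4.1, 7.3]
gripper_width: 0.0004
gripper_force: 4.1
```

>>> send_rows(moves=[{"slide": [-0.005,0.008,0],"turn": -0.02,"gripper": 0},{"slide": [-0.01,0.016,0],"turn": -0.04,"gripper": 0},{"slide": [-0.015,0.024,0],"turn": -0.06,"gripper": 0},{"slide": [-0.02,0.032,0],"turn": -0.08,"gripper": 0},{"slide": [-0.02,0.04,0],"turn": -0.08,"gripper": 0}])

```text
time_s: 15.32
tcp_pos: [0.6432, 0.1564, 0.1394]
eef_rot: [-179.3, -0.3, -34.8]
contact_force: [2.1, 13.1, 11.6]
gripper_width: 0.0007
gripper_force: 7.5
```

```bash
python3 - <<'E'
from h import *
p=pose(); print(np.round(p,4),get_state()["contact_force"],get_state()["moment"])
a=cam("side")
s=cv2.resize(a["img"][160:250,310:410],None,fx=5.5,fy=5.5,interpolation=2)
cv2.imwrite("pics/c7.png",s[:,:,::-1])
E
```

```text
[  0.6432   0.1564   0.1394 -34.8382] [ 2.05757758 13.11811791 11.63065651] [ 4.75799218 -0.63569895 -0.14008306]
```

View pics/c7.png

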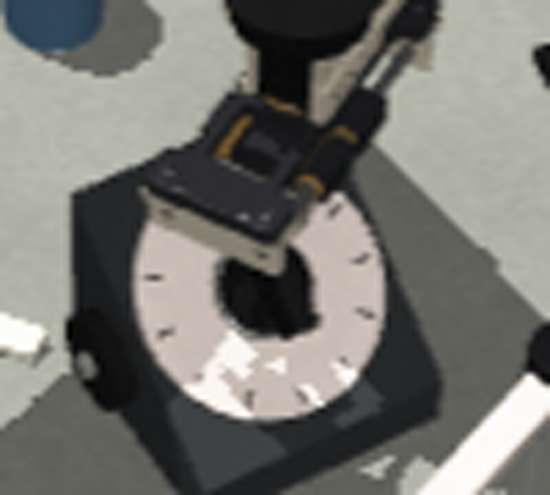

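```bash
python3 - <<'E'
from h import *
a,b=geo(); c,ux,uy,n=frame()
for f in (0,-10,-17,-25,-35):
    r=np.radians(f); e=np.cos(r)*ux-np.sin(r)*uy
    print(f,((proj(a,[c-.032*e+.045*n,c-.032*e+.013*n,c+.045*n])-[310,160])*5.5).round(0).tolist())
s=get_state(); F=s["contact_force"]; t=pose()
for rho in (.015,.02,.025):
    r=np.radians(-20);e=np.cos(r)*ux-np.sin(r)*uy
    print(rho,np.cross(rho*e+.03*n,-F)@n)
E
```

```text
0 [[315.0, 326.0], [294.0, 334.0], [290.0, 274.0]]
-10 [[323.0, 321.0], [302.0, 329.0], [290.0, 274.0]]
-17 [[328.0, 317.0], [307.0, 325.0], [290.0, 274.0]]
-25 [[333.0, 311.0], [312.0, 319.0], [290.0, 274.0]]
-35 [[338.0, 303.0], [317.0, 311.0], [290.0, 274.0]]
0.015 0.16097318904322053
0.02 0.21463091872429405
0.025 0.26828864840536754
```

>>> send_rows(moves=[{"slide": [-0.003,0.008,0],"turn": 0,"gripper": 0},{"slide": [-0.006,0.016,0],"turn": 0,"gripper": 0},{"slide": [-0.01,0.024,0],"turn": 0,"gripper": 0},{"slide": [-0.01,0.03,0],"turn": 0,"gripper": 0},{"slide": [-0.01,0.03,0],"turn": 0,"gripper": 0}])

```text
time_s: 15.78
tcp_pos: [0.6376, 0.1525, 0.1381]
eef_rot: [-179.5, -0.2, -35.0]
contact_force: [2.5, 5.0, 3.7]
gripper_width: 0.0003
gripper_force: 2.7
```

```bash
python3 - <<'E'
from h import *
a,b=geo(); c,ux,uy,n=frame(); s=get_state(); F=s["contact_force"]; p=pose(); print(np.round(p,4),F)
for f in(-10,-20,-25): print(f,np.round(push(f)[0],4))
for rho in (.015,.02,.025):
    r=np.radians(-20);e=np.cos(r)*ux-np.sin(r)*uy
    print(rho,np.cross(rho*e+.03*n,-F)@n)
E
```

```text
[  0.6376   0.1525   0.1381 -34.9708] [2.46177791 4.98267687 3.70263222]
-10 [  0.6511   0.1523   0.137  -50.074 ]
-20 [  0.6456   0.1543   0.1386 -38.2651]
-25 [  0.6425   0.1548   0.1393 -32.5709]
0.015 0.088033245640385
0.02 0.11737766085384665
0.025 0.14672207606730833
```

>>> send_rows(moves=[{"slide": [-0.004,0.006,0],"turn": -0.01,"gripper": 0},{"slide": [-0.008,0.012,0],"turn": -0.02,"gripper": 0},{"slide": [-0.01,0.018,0],"turn": -0.03,"gripper": 0},{"slide": [-0.013,0.024,0],"turn": -0.04,"gripper": 0},{"slide": [-0.013,0.024,0],"turn": -0.04,"gripper": 0}])

```text
time_s: 16.2
tcp_pos: [0.6362, 0.1523, 0.1383]
eef_rot: [-179.2, -0.4, -31.3]
contact_force: [8.1, 12.6, 2.6]
gripper_width: 0.0003
gripper_force: 7.1
```

```bash
python3 - <<'E'
from h import *
c,ux,uy,n=frame(); s=get_state(); F=s["contact_force"]; p=pose(); print(np.round(p,4),F)
r=np.radians(-20);e=np.cos(r)*ux-np.sin(r)*uy; print(np.cross(.02*e+.03*n,-F)@n)
a=cam("side");b=cam("top")
s=cv2.resize(a["img"][170:240,315:400],None,fx=6,fy=6,interpolation=2)
cv2.imwrite("pics/c8.png",s[:,:,::-1])
for cc in("side","top"):
  for nm in("pointer_tip","reset_knob"): print(cc,nm,[(d["location"],d["p"]) for d in optics.look_for(cc,nm)][:2])
E
```

```text
[  0.6362   0.1523   0.1383 -31.3092] [ 8.10181759 12.61117655  2.55367534]
0.29655987509568416
side pointer_tip [([0.6311, 0.1099, 0.1033], 0.71), ([0.6005, -0.2255, 0.063], 0.66)]
side reset_knob [([0.6381, 0.1113, 0.1045], 0.73)]
top pointer_tip []
top reset_knob [([0.6673, -0.1269, 0.2146], 0.54), ([0.6311, 0.1176, 0.119], 0.45)]
```

View pics/c8.png

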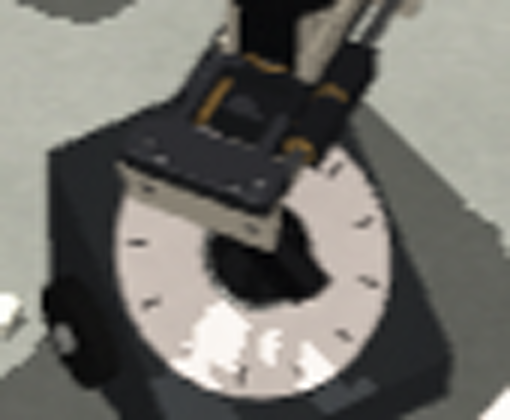

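>>> send_rows(moves=[{"slide": [0,0.006,0],"turn": 0,"gripper": 0},{"slide": [0,0.012,0],"turn": 0,"gripper": 0},{"slide": [0,0.018,0],"turn": 0,"gripper": 0},{"slide": [0,0.024,0],"turn": 0,"gripper": 0},{"slide": [0,0.024,0],"turn": 0,"gripper": 0}])

```text
time_s: 16.92
tcp_pos: [0.6358, 0.1514, 0.1385]
eef_rot: [-179.0, -0.5, -31.3]
contact_force: [10.6, 20.6, -0.9]
gripper_width: 0.0003
gripper_force: 10.3
```

>>> send_rows(moves=[{"slide": [0,0.005,0],"turn": 0,"gripper": 0},{"slide": [0,0.01,0],"turn": 0,"gripper": 0},{"slide": [0,0.015,0],"turn": 0,"gripper": 0},{"slide": [0,0.015,0],"turn": 0,"gripper": 0},{"slide": [0,0.015,0],"turn": 0,"gripper": 0}])

```text
time_s: 17.33
tcp_pos: [0.6356, 0.151, 0.1387]
eef_rot: [-178.8, -0.5, -31.3]
contact_force: [12.5, 24.4, -3.3]
gripper_width: 0.0003
gripper_force: 12.2
```

>>> send_rows(moves=[{"slide": [0,-0.03,0],"turn": 0,"gripper": 0},{"slide": [0,-0.06,-0.01],"turn": 0,"gripper": 0},{"slide": [0,-0.08,-0.05],"turn": 0,"gripper": 0},{"slide": [0,-0.08,-0.25],"turn": 0,"gripper": 0},{"slide": [0,-0.08,-0.5],"turn": 0,"gripper": 0}])

```text
time_s: 17.75
tcp_pos: [0.6328, 0.1523, 0.208]
eef_rot: [179.7, 0.2, -31.5]
contact_force: [1.2, 0.6, -0.1]
gripper_width: 0.0008
gripper_force: 0.0
```

>>> send_rows(moves=[{"slide": [0,0,-0.25],"turn": 0,"gripper": 0},{"slide": [0,0,-0.5],"turn": 0,"gripper": 0},{"slide": [0,0,-0.75],"turn": 0,"gripper": 0},{"slide": [-0.2,-0.2,-1],"turn": 0,"gripper": 0},{"slide": [-0.4,-0.4,-1],"turn": 0,"gripper": 0}])

```text
time_s: 18.17
tcp_pos: [0.6191, 0.2212, 0.365]
eef_rot: [-179.5, -0.3, -31.7]
contact_force: [1.6, -0.1, 0.2]
gripper_width: 0.0009
gripper_force: 0.0
```

>>> send_rows(moves=[{"slide": [-0.2,-0.1,0],"turn": 0,"gripper": 0},{"slide": [-0.4,-0.2,0],"turn": 0,"gripper": 0},{"slide": [-0.6,-0.3,0],"turn": 0,"gripper": 0},{"slide": [-0.8,-0.4,0],"turn": 0,"gripper": 0},{"slide": [-1,-0.5,0],"turn": 0,"gripper": 0}])

```text
time_s: 18.58
tcp_pos: [0.5275, 0.366, 0.3583]
eef_rot: [-179.9, -0.0, -31.5]
contact_force: [0.6, 0.3, -0.1]
gripper_width: 0.0004
gripper_force: 0.0
```

```bash
python3 - <<'E'
from h import *
print(pose(),get_state()["contact_force"])
a=cam("side");b=cam("top")
k=cv2.resize(a["img"][178:248,315:400],None,fx=5,fy=5,interpolation=2)
t=cv2.resize(b["img"][150:270,235:390],None,fx=2.4,fy=2.4,interpolation=2)
im=np.zeros((360,800,3),np.uint8); im[:350,:425]=k; im[:288,427:799]=t
cv2.imwrite("pics/c9.png",im[:,:,::-1])
c,ux,uy,n=frame()
for f in(0,10,20): 
    r=np.radians(f);e=np.cos(r)*ux-np.sin(r)*uy; print(f,(proj(a,[c+.058*e+.005*n])-[315,178])*5)
E
```

```text
(np.float64(0.5275002620131293), np.float64(0.3659852062257998), np.float64(0.35829577499253795), np.float64(-31.470345280832422)) [ 0.63818212  0.30071375 -0.10007219]
0 [[175.06579012  84.35583684]]
10 [[189.25634951  79.16754765]]
20 [[204.18740235  76.72073338]]
```

View pics/c9.png

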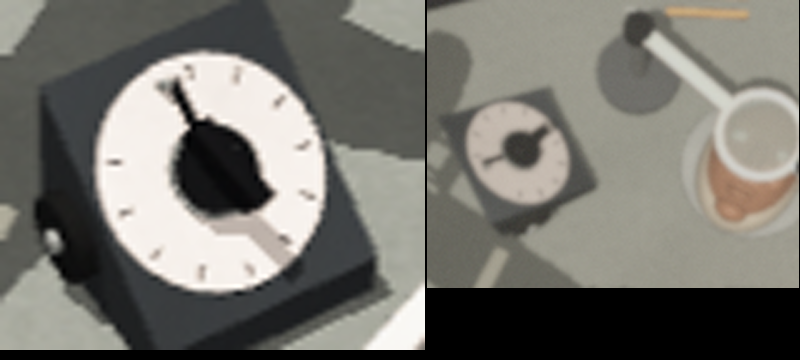

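The pointer lies against the grey zero pin at crop pixel (170, 85), where 12 o'clock projects to (175, 84). The lens is still over the mask at crop pixel (765, 130), and the arm is touching nothing.

```bash
python3 -c "
from plant import order
print(order.close_job())"
```

```text
the job is handed in; nothing more can be done
None
```

The job is handed in: the lens stands over the mask, about 8 mm off its centre by my camera estimate because the arm reaches no further. The knob was then turned back until it went solid with its pointer at the zero stop, and the tub, jar, cup and mirror were left untouched.

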